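Release the ratchet and let the loaded lift stage down by its crank

TASK

The stage with the bottle is held up by the ratchet of the hand-cranked lift. Throw the pawl's lever over to the left, take the crank by its grip and wind it up just a touch until the jammed pawl springs clear, then keep hold and let the crank turn back slowly until the stage, with the bottle still standing on it, sits with its whole weight on the two rubber pads, and only then let go. Never let the stage run or drop even the last millimetre, do not force the crank back against the pawl or press the stage into the pads, and leave the lever over and the other things alone.

Things in the scene. Friction and masses are not known exactly. Their poses are not given: they have to be found in the camera images.
- lift: the hand-cranked lift, fixed: grey foot plate 170 (x) x 310 (y) x 12 mm, gearbox, two steel guide rods with a yoke (top 271 mm up, 22 mm right of the middle), stage on the right. Origin: middle of the foot plate's underside; x points away from the robot, y left, z up. Crank, ratchet wheel and pawl are on the gearbox's front (-x), left of the middle
- axle (a point): point on the crank's axle at the front of the arm's hub, 130 mm above the worktop; the axle runs along the lift's x. Seen from the front, turning the crank counter-clockwise (top of its circle to the left, +y) lowers the stage, clockwise winds it up: 16 mm of travel per radian, about 5 rad from start to rest. With the pawl clear, the stage runs away unless the crank is held
- grip_centre (a point): middle of the crank's black revolving grip: a cylinder 20 mm thick, 64 mm long, parallel to the lift's x, spinning freely on its pin, reaching forward from the crank arm. It runs on a circle of 50 mm radius round the axle; this point lies 33 mm in front of the axle point. It starts at any angle. Once the pawl is clear the load pushes it in the lowering direction with 6 to 11 N
- lever_knob (a point): centre of the black ball knob (16 mm) on the pawl lever, a steel rod standing up 66 mm from its pin at the upper left of the ratchet wheel, in the wheel's plane, 28 mm behind the axle point; free space above and 60 mm to either side. It starts leaning to the right (-y); pushed 39 mm to the left it is thrown over. It needs 2 to 4 N at the knob and stays where it is left
- pawl_lever (a joint): angle of the pawl lever (rad): 0 leaning right = pawl sprung into the ratchet wheel, 0.6 leaning left against its stop = pawl sprung away from the wheel
- pawl (a joint): angle of the pawl relative to its lever (rad); a light spring pulls it to -0.15. About 0 at the start; with the lever over about -0.6 while the load jams the pawl in the wheel, and about -0.15 once it has sprung clear, which happens when the crank is wound up a little until the hand carries the load (under 25 degrees)
- stage (a joint): how far the stage has come down from its starting height (m): 0 at the start; 0.073 to 0.087 when it sits on its two pads, whose height differs from time to time; negative (at most -0.015) when wound up. When it sits, the crank's load is gone and turning on would press it into the pads
- stage_centre (a point): middle of the stage's top face: a grey plate 110 (x) x 100 (y) x 12 mm with low lips, on the right of the lift, 114 mm above the worktop at the start and 27 to 41 mm at rest on two round black rubber pads (18 mm wide) that stand on the foot plate under it on adjusting screws, set to a height that differs by up to 14 mm from time to time, so it must be felt when it settles
- crank: the crank: dark steel arm (50 mm between centres) with its black grip, clamped on the shaft; origin on the axle 44 mm behind the axle point, x along the axle, z along the arm towards the grip
- shaft: the crank shaft with its toothed steel ratchet wheel (68 mm, 16 teeth, one tooth is 0.39 rad), on which the crank arm is clamped; origin on the axle 44 mm behind the axle point, its x along the axle. The pawl nose bears on it
- bottle_centre (a point): centre, half-way up, of the clear round bottle with white screw cap (52 mm wide, 112 mm tall) that stands loose on the stage
- dropper: bystander: small amber bottle with white cap, 30 mm wide, 78 mm tall, loose on the worktop in front of the lift; origin at its foot
- cup: bystander: low clear beaker, 56 mm wide, 76 mm tall, loose, in front of the stage; origin at its foot
- driver: bystander: screwdriver with orange handle, 150 mm long, 22 mm thick, lying loose in front of the crank; origin at its middle on the worktop
Things that resemble listed ones, but are neither listed nor needed, are in the scene too. Leave any blue or green look-alike of the part that bears bottle_centre alone.

How it is judged (in metres and radians):
On the way, in this order (a step that is already met when the one before it is completed fails the run):
1. the pawl lever is thrown over to the left with the stage still up (value of joint pawl_lever above 0.5 rad and value of joint stage below 0.012 m), for 0.2 s.
2. the crank is wound up a touch and the pawl springs clear, the stage still up (value of joint pawl_lever above 0.45 rad and value of joint pawl above -0.3 rad and value of joint stage below 0.012 m), for 0.1 s.
3. the stage has settled on its pads (over 12 N) while the crank is still held (value of joint stage above 0.071 m and contact force between stage and lift above 12 N and contact force between the fingers and crank above 2 N), for 0.3 s.
At the end, for the whole second after the job is handed in: the stage is down (at least 71 mm) and bears on its pads with its weight (over 12 N), at rest, the pawl lever still over to the left, and the bottle stands upright on the stage within 35 mm of its middle (value of joint stage above 0.071 m and contact force between stage and lift above 12 N and velocity of joint stage below 0.005 m/s and value of joint pawl_lever above 0.45 rad and horizontal distance between bottle_centre and stage_centre below 0.035 m and distance between bottle_centre and stage_centre below 0.07 m and angle between bottle_centre's own z axis and vertical below 0.1 rad); the robot touches nothing.
It fails at once if the stage runs or drops (faster than 0.06 m/s) (velocity of joint stage above 0.06 m/s).
It fails at once if the crank is let go before the stage is down (it sinks faster than 0.03 m/s with nothing holding the crank) (velocity of joint stage above 0.03 m/s and contact force between anything else and crank below 0.1 N).
It fails at once if the crank is forced back against the pawl (over 60 N at the pawl nose; the load alone gives about 10 to 20 N) (contact force between pawl and shaft above 60 N).
It fails at once if the stage is pressed into its pads (over 80 N; its weight alone is 21 to 34 N) (contact force between stage and lift above 80 N).
It fails at once if a bystander is moved by more than 30 mm (distance of any of dropper, cup, driver from where it was at the start of the episode above 0.03 m).
It also fails if it takes over 72 s, if anything falls off the work surface, if the arm or the gripper's body presses on something with over 40 N, if the wrist force passes 120 N, or if a joint passes its speed limit or range.

ROBOT

A 6-joint arm with a two-finger parallel gripper is mounted at the origin on a cart in front of the work surface, level with it; the furniture and walls round the work are solid. World frame = base frame: x ahead of the robot, y to its left, z up, the work surface at z = 0. Lengths are in mm, angles in rad, forces in N, time in s.
With the tool pointing down it reaches from about 275 to 750 mm from the base axis. Payload 10.2 kg.
Tool frame: the origin (TCP) lies on the centre line of the jaws, within the pads' length; the fingertips stand 8 mm ahead of it and the grasp point (between the pads) lies 11 mm behind it; x points along the fingers, y is the direction in which the jaws open and shut, and the axes are right-handed (so a half turn about x gives the same grasp; the last joint's range is limited). The gripper opens to 85 mm and grips with 20 to 120 N. Pads are 22 mm wide; open, the fingers measure 114 mm over their backs; the gripper's body (76 mm by 85 mm) begins 54 mm behind the grasp point. The pads swing forward as they close: fully open they stand 13 mm farther back than shut.
Start: joints at [1.107, 0.313, 1.498, -0, 1.331, -0.223], TCP at [125.214, 509.855, 239.294] pointing down, gripper open.
Joint ranges: [-2.94, 2.94], [-0.97, 2.17], [0.19, 2.56], [-1.23, 4.37], [0.02, 3.11], [-2.88, 2.88]. Speed limits (rad/s): [2.39, 2.39, 3.01, 3.14, 3.14, 3.14].

INTERFACE

Orientations are given as a unit quaternion [w, x, y, z].
In Python, from rig import ctrl, vision, workorder gives the robot as it stands. The module is installed in compiled form; this text tells all that it offers.
- The arm moves only by the shell command python3 -m jog 'ROWS' [OPENING] [FORCE]. ROWS is JSON, a list that holds one entry, the list of rows, each a list of 6 numbers: the shift along the tool's x, y, z in m, then the turn, a rotation vector about the tool's x, y, z in rad. A call has 1 to 12 rows; each row shifts and turns the commanded pose from where the row before left it, along the tool's axes as they then stand; what a row does not reach is not made up. A row lasts 1/8 s, in which the tool goes at most 62.5 mm and 10.7 degrees, less where a joint would pass 70% of its speed; a pose out of reach is approached as far as the arm can. A call is refused whole if a number of a shift passes 0.0625 or a number of a turn 0.188, either way. A call with a gripper value outside its range is refused whole. OPENING is the closure in counts, from 0 (fully open) to 255 (shut), set as the call begins (- or left out, the last holds). The fingers move at their own pace and stop on an object; FORCE is the grip in N (left out, the last holds). Time passes only in rows, so rows that do not move let the fingers close. It gives the time, the measured TCP pose, the force and the opening at its end, in the units of the state.
- ctrl.sense(): the state, without advancing time (a new reading comes with each control period).
- vision.capture(name): name is "scene" or "top"; returns a dict with "image" (400x640x3 uint8, red, green, blue), "mtx" (3x3 intrinsics, pixels), "R" (3x3) and "t" (3): a world point X has camera coordinates R X + t. Camera axes: x right, y down, z forward; pixel columns grow to the right and rows downward; lengths in mm; the calibration is good to about 2 mm. A picture is of the moment at which its call begins. There is no depth.
- workorder.finish_job(): hands the job in, once; it reports no verdict.
The state is a dict: "time_s": time; "joints": joint angles; "dq": joint speeds; "tau": joint torques, N m; "eef_pos": TCP position; "ee_rot": TCP orientation; "force": force on the tool from outside, world axes, zero at the start; "wrist_torque": the same for the moment, N m; "grip_width": opening from 0.0 (shut) to 1.0 (fully open).
Only numpy, scipy, OpenCV 4.12 (cv2) and the standard library are available. Lean on these libraries where they do the work, as an engineer would, in place of code of your own. Each camera call takes 0.05 s, during which the arm holds its last target.

## Working session

There is one attempt and no reset: what is moved stays moved. The work goes in short steps, Python scripts to look and compute and a shell command to move; the robot and the scene stay as the last step left them, time stands still between calls to the robot, and variables do not carry over. Pictures are saved under pics/ and viewed, and the job is handed in when it is done.

```bash
mkdir -p pics; python3 - <<'E'
from rig import ctrl, vision
import cv2
s=ctrl.sense()
for k,v in s.items(): print(k,v)
for n in ("scene","top"):
    c=vision.capture(n); cv2.imwrite(f"pics/{n}0.png",c["image"][:,:,::-1])
    print(n,c["mtx"],c["R"],c["t"])
E
```

```text
time_s 0.0
joints [ 1.10656764e+00  3.13462047e-01  1.49842680e+00 -2.27294713e-05
  1.33102583e+00 -2.23394049e-01]
dq [-0.00117623  0.00142833  0.00098962 -0.00029998 -0.00076293  0.0007106 ]
tau [ 1.91136336e-03 -4.12269795e+01 -2.59741724e+01 -1.22052952e-04
  4.17128336e-03  3.38313203e-05]
eef_pos [125.11886257 509.61531253 238.73278297]
ee_rot [ 0.7018362   0.08449767  0.70213661 -0.08538304]
force [ 0.96781395 -0.36570861  0.34142488]
wrist_torque [-0.04975203 -0.0037805  -0.000692  ]
grip_width 0.998040929634091
scene [[413.71672776   0.         313.69199336]
 [  0.         413.71672776 199.19435592]
 [  0.           0.           1.        ]] [[-0.70631574 -0.70766704 -0.01803972]
 [-0.45101892  0.46950706 -0.7590422 ]
 [ 0.54561892 -0.5279872  -0.65079145]] [268.88027834 433.91105966 625.33379254]
top [[482.88596227   0.         326.83700411]
 [  0.         482.88596227 209.63444894]
 [  0.           0.           1.        ]] [[ 0.01561038 -0.9997808  -0.01395201]
 [-0.99795331 -0.01471341 -0.0622311 ]
 [ 0.06201218  0.01489491 -0.99796424]] [-153.73690748  542.02111392 1016.97049864]
```

View pics/scene0.png

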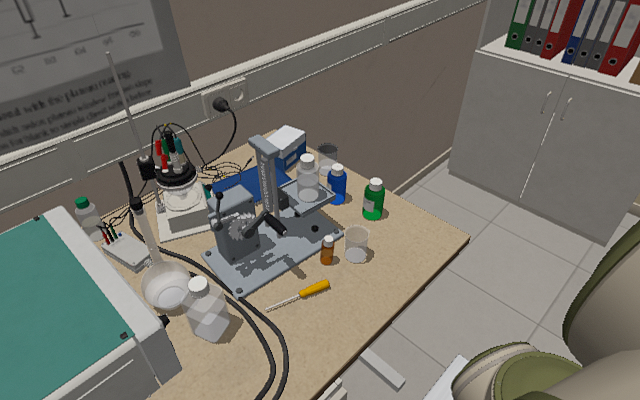

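View pics/top0.png

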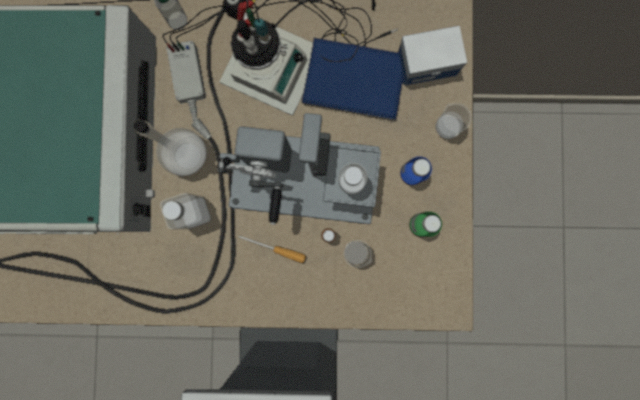

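The scene view shows the lift near (270,220), with the crank grip near (272,225). The top view shows the foot plate spanning about (232-380, 135-222), the grip near (275,205) and the lever knob near (224,162). I'll enlarge both.

```bash
python3 - <<'E'
import cv2,numpy as np
from rig import vision
a=cv2.imread("pics/scene0.png"); b=cv2.imread("pics/top0.png")
cv2.imwrite("pics/s_crop.png",cv2.resize(a[120:300,190:390],None,fx=4,fy=4,interpolation=3)[:600,:800])
cv2.imwrite("pics/s_crop.png",cv2.resize(a[125:300,190:390],None,fx=3.4,fy=3.4,interpolation=3))
cv2.imwrite("pics/t_crop.png",cv2.resize(b[110:240,210:400],None,fx=4.2,fy=4.2,interpolation=3))
for n in("scene","top"):
    c=vision.capture(n);print(n,-c["R"].T@c["t"])
E
```

```text
scene [ 44.42252473 316.72164358 741.16921392]
top [ 480.24709642 -160.87591014 1046.48582775]
```

View pics/s_crop.png

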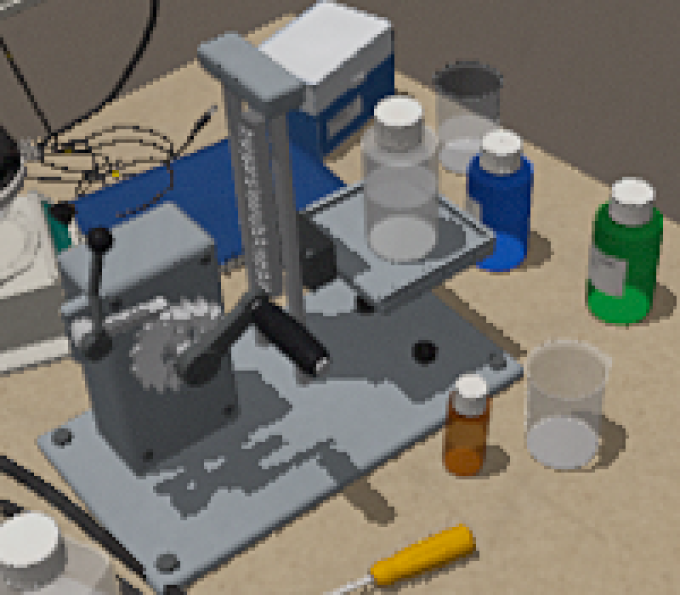

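View pics/t_crop.png

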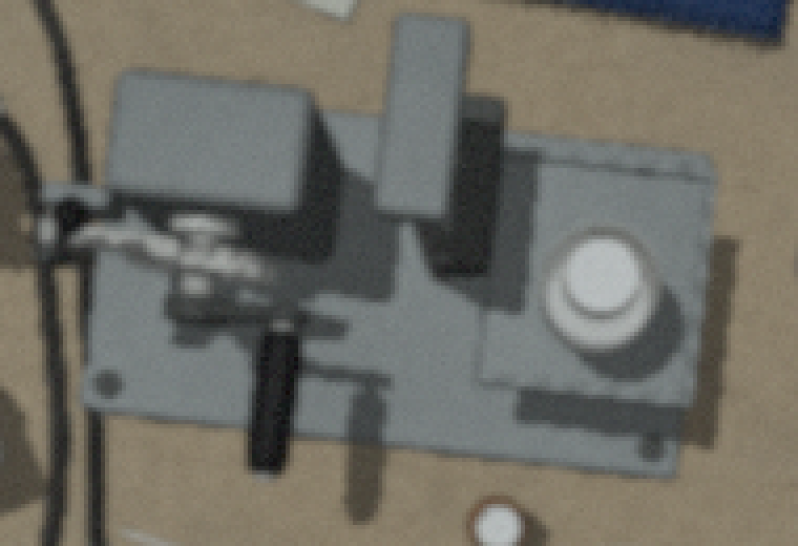

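Lower-left plate corner in the top view is about (229.5,206.4), lower-right about (371.2,223.1). The knob is at top (226.7,160.7) and scene (219.1,195). The grip runs from base top (278,187)/scene (266,214) to tip top (273.6,222)/scene (283.5,232). The bottle meant is the clear one at scene (308,175) on the stage. The blue (337,185) and green (373,200) ones are the look-alikes, and neither stands on the stage.

```bash
cat > h.py <<'E'
import numpy as np, cv2
from rig import vision, ctrl
def cams(): return {n:vision.capture(n) for n in("scene","top")}
def ray(c,p):
    d=c["R"].T@np.linalg.inv(c["mtx"])@np.array([p[0],p[1],1.]); return -c["R"].T@c["t"], d/np.linalg.norm(d)
def plane(c,p,z):
    o,d=ray(c,p); return o+d*(z-o[2])/d[2]
def tri(c1,p1,c2,p2):
    o1,d1=ray(c1,p1);o2,d2=ray(c2,p2)
    s=np.linalg.lstsq(np.c_[d1,-d2],o2-o1,rcond=None)[0]
    a=o1+s[0]*d1;b=o2+s[1]*d2; return (a+b)/2,np.linalg.norm(a-b)
def proj(c,X):
    q=c["mtx"]@(c["R"]@np.asarray(X,float)+c["t"]); return q[:2]/q[2]
E
python3 - <<'E'
from h import *
np.set_printoptions(precision=1,suppress=True)
C=cams();t,s=C["top"],C["scene"]
bl=plane(t,(229.5,206.4),12);br=plane(t,(371.2,223.1),12)
print(bl,br,np.linalg.norm(bl-br))
yh=(bl-br)/np.linalg.norm(bl-br);xh=np.array([yh[1],-yh[0],0])
print("yaw",np.arctan2(xh[1],xh[0]))
O=(bl+br)/2+85*xh;O[2]=0
def L(P): 
    d=P-O;return np.array([d@xh,d@yh,d[2]])
print("O",O)
for n,a,b in(("knob",(219.1,195),(226.7,160.7)),("gbase",(265.9,214.1),(277.9,187.4)),("gtip",(283.5,232.4),(273.6,222.4)),("hub",(190+203/3.4,125+363/3.4),(210+190/4.2,110+310/4.2))):
    P,e=tri(s,a,t,b);print(n,P,e,"lift",L(P))
# masks of black in both
for n,c,(x0,y0,x1,y1) in(("top",t,(210,140,300,240)),("scene",s,(200,170,300,250))):
    im=c["image"][y0:y1,x0:x1].max(2); m=(im<48).astype(np.uint8)
    k,lab,st,ce=cv2.connectedComponentsWithStats(m)
    for i in range(1,k):
        if st[i,4]>15:
            pts=np.argwhere(lab==i)[:,::-1].astype(np.float32)+[x0,y0]
            print(n,st[i,4],ce[i]+[x0,y0],cv2.minAreaRect(pts.astype(np.float32)))
E
```

```text
[548.4  64.3  12. ] [ 517.1 -240.8   12. ] 306.73783934717255
yaw -0.10241427981296675
O [617.3 -97.    0. ]
knob [611.1  22.4 233.2] 1.9435410515197395 lift [-18.3 118.1 233.2]
gbase [575.6 -56.1 153.7] 0.6917530284675037 lift [-45.7  36.4 153.7]
gtip [511.  -48.6 150. ] 0.7437343105966142 lift [-110.7   37.3  150. ]
hub [582.7 -11.6 128.9] 5.943926411442158 lift [-43.1  81.4 128.9]
top 38 [215.4 149.1] ((215.70619201660156, 149.75076293945312), (21.52236557006836, 3.0508508682250977), 70.55996704101562)
top 27 [228.6 146.1] ((228.5989990234375, 145.9901123046875), (12.238958358764648, 1.9900745153427124), 84.2894058227539)
top 267 [282.  160.3] ((282.9835510253906, 158.84384155273438), (20.57848358154297, 31.83003044128418), 38.990997314453125)
top 35 [243.6 159.3] ((242.98648071289062, 159.58106994628906), (13.645115852355957, 5.096368789672852), 9.462322235107422)
top 50 [226.5 161.3] ((226.17567443847656, 160.94593811035156), (6.8586106300354, 9.416058540344238), 54.462318420410156)
top 38 [225.6 171.4] ((225.5, 171.5), (7.0, 11.0), 90.0)
top 18 [222.3 189.7] ((222.5, 189.0), (12.0, 1.0), 90.0)
top 283 [274.9 204.5] ((275.439697265625, 204.96499633789062), (10.230039596557617, 32.436710357666016), 3.5763344764709473)
top 28 [223.9 218.4] ((224.0, 219.0), (20.0, 2.0), 90.0)
top 57 [232.5 223.8] ((232.5, 224.0), (30.0, 1.0), 90.0)
scene 35 [207.8 187.1] ((207.87998962402344, 186.66000366210938), (7.0, 5.600000381469727), 36.86989974975586)
scene 127 [282.9 201. ] ((283.0, 198.5), (21.0, 10.0), 90.0)
scene 70 [218.6 198.8] ((219.0, 201.5), (19.0, 6.0), 90.0)
scene 375 [266.5 225.1] ((265.0000305175781, 232.0), (28.284271240234375, 35.35533905029297), 45.0)
scene 18 [296.6 214.6] ((297.0, 214.0), (4.0, 4.0), 90.0)
scene 40 [218.8 226.8] ((219.0853729248047, 226.768310546875), (4.841386795043945, 8.589556694030762), 38.65980911254883)
```

```bash
cat >> h.py <<'E'
O=np.array([616.,-97.,0]);yaw=-0.107
xh=np.array([np.cos(yaw),np.sin(yaw),0]);yh=np.array([-xh[1],xh[0],0])
def W(x,y,z): return O+xh*x+yh*y+np.array([0,0,z])
E
python3 - <<'E'
from h import *
from scipy.spatial.transform import Rotation as R
np.set_printoptions(precision=2,suppress=True)
C=cams()
s=ctrl.sense();q=s["ee_rot"];print(R.from_quat(q,scalar_first=True).as_matrix())
ax=(-45,82)
for n,c in C.items():
    im=cv2.resize(c["image"][:,:,::-1],None,fx=4,fy=4,interpolation=3)
    P=lambda X:tuple(int(round(v*4+1.5)) for v in proj(c,X))
    for x,y in((-85,155),(-85,-155),(85,155),(85,-155)): cv2.circle(im,P(W(x,y,12)),4,(0,0,255),1)
    for x in(-46,-110):
        for a in np.arange(0,6.28,.1): cv2.circle(im,P(W(x,82+50*np.cos(a),130+50*np.sin(a))),1,(0,255,0),-1)
    cv2.circle(im,P(W(-45,82,130)),4,(0,255,255),1)
    for x in(-45,-110): cv2.circle(im,P(W(x,37,152)),4,(255,0,255),1)
    cv2.circle(im,P(W(-17,118,233)),5,(255,255,0),1)
    x0,y0=(200,120) if n=="top" else (190,130)
    im=im[y0*4:y0*4+560,x0*4:x0*4+780]
    cv2.imwrite(f"pics/ov_{n}.png",im)
t=C["top"]
for n,p,z in(("dropper",(329,236),78),("cup",(359,248),76),("drv handle",(290,254),11),("drv tip",(242,238),5)): print(n,plane(t,p,z))
E
```

```text
[[-0.    0.24  0.97]
 [-0.    0.97 -0.24]
 [-1.   -0.    0.  ]]
dropper [ 487.59 -151.58   78.  ]
cup [ 464.55 -211.98   76.  ]
drv handle [448.37 -68.12  11.  ]
drv tip [480.92  36.84   5.  ]
```

View pics/ov_top.png

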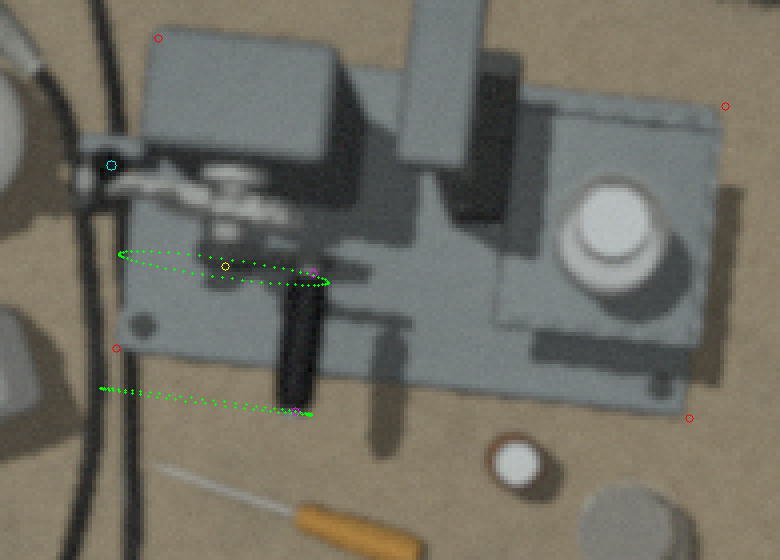

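View pics/ov_scene.png

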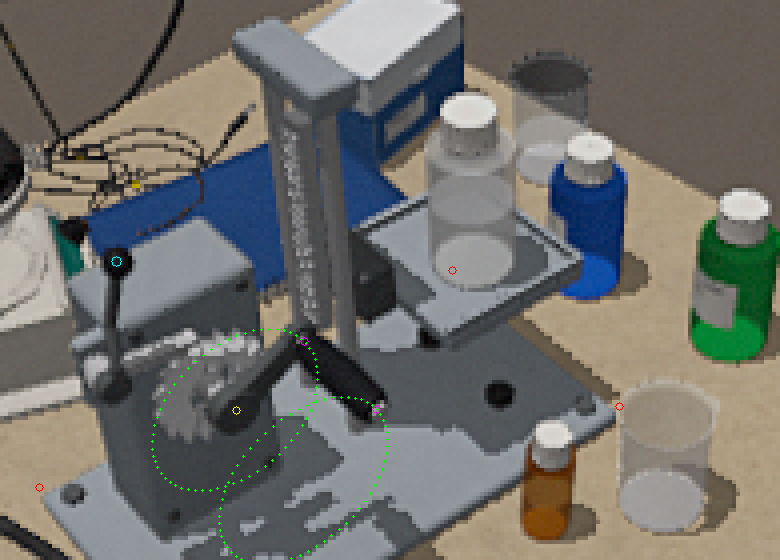

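The overlay agrees: projected axle, grip circle, grip ends and knob all land on the parts. First I push the lever, with closed fingers pointing down, coming from the right of the knob.

```bash
python3 -m jog '[[[-0.045,0,0,0,0,0],[-0.045,0,0,0,0,0]]]' 255 40; python3 -m jog '[[[0,-0.038,0.031,0,0,0],[0,-0.038,0.031,0,0,0],[0,-0.038,0.031,0,0,0],[0,-0.038,0.031,0,0,0],[0,-0.038,0.031,0,0,0],[0,-0.038,0.031,0,0,0],[0,-0.038,0.031,0,0,0],[0,-0.038,0.031,0,0,0],[0,-0.038,0.031,0,0,0],[0,-0.038,0.031,0,0,0],[0,-0.038,0.031,-0.07,0,0],[0,-0.038,0.031,-0.066,0,0]]]'; python3 -m jog '[[[0,0,0,0,0,0]]]'
```

```text
time_s: 0.65
eef_pos: [125.1, 509.6, 330.4]
ee_rot: [0.702, 0.085, 0.702, -0.085]
force: [1.2, -0.2, -0.1]
grip_width: 0.603
time_s: 2.15
eef_pos: [381.2, -21.8, 329.5]
ee_rot: [0.706, 0.036, 0.706, -0.037]
force: [0.2, 1.1, -0.2]
grip_width: -0.001
time_s: 2.28
eef_pos: [381.5, -22.2, 328.8]
ee_rot: [0.706, 0.038, 0.706, -0.038]
force: [0.3, 0.3, -0.3]
grip_width: -0.0
```

```bash
python3 -m jog '[[[0,0.006,0.045,0,0,0],[0,0.006,0.045,0,0,0],[0,0.006,0.045,0,0,0],[0,0.006,0.045,0,0,0],[0,0.004,0.046,0,0,0],[0.04,0,0,0,0,0],[0.04,0,0,0,0,0],[0.018,0,0,0,0,0],[0,0,0,0,0,0]]]'; python3 - <<'E'
from h import *
for n,c in cams().items():
    x0,y0=(190,110) if n=="top" else (170,130)
    cv2.imwrite(f"pics/lev_{n}.png",cv2.resize(c["image"][y0:y0+130,x0:x0+150,::-1],None,fx=4,fy=4,interpolation=3))
E
```

```text
time_s: 3.4
eef_pos: [607.8, -14.8, 230.4]
ee_rot: [0.705, 0.037, 0.707, -0.037]
force: [-0.1, -1.3, 0.9]
grip_width: -0.0
```

View pics/lev_scene.png

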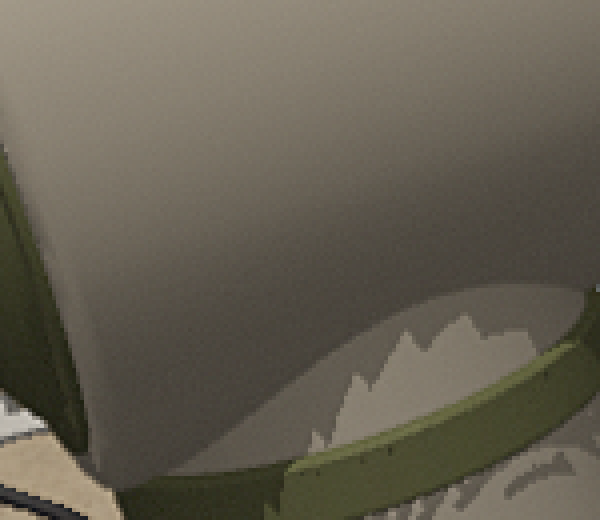

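The arm blocks the scene view, so I check the top view.

View pics/lev_top.png

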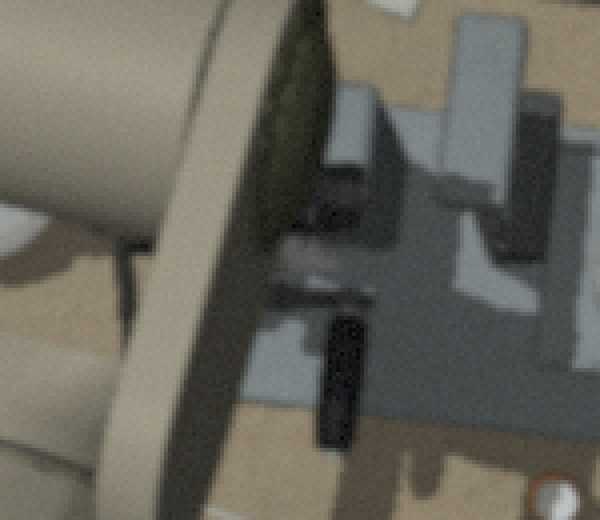

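```bash
python3 -m jog '[[[0,0.005,0,0,0,0],[0,0.005,0,0,0,0]]]'; for i in 1 2 3; do python3 -m jog '[[[0,0.005,0,0,0,0]]]'|egrep 'eef|forc'; done
```

```text
time_s: 3.75
eef_pos: [609.7, -5.5, 232.0]
ee_rot: [0.707, 0.037, 0.706, -0.037]
force: [-0.8, 0.3, -0.4]
grip_width: 0.001
eef_pos: [610.1, -0.5, 231.6]
force: [0.5, 0.3, 0.4]
eef_pos: [610.7, 4.1, 231.6]
force: [0.2, -2.5, 2.8]
eef_pos: [611.3, 8.9, 231.7]
force: [0.3, -2.0, 1.5]
```

Contact came at about y = 3, with roughly 2.5 N of resistance, as expected.

```bash
python3 -m jog '[[[0,0.006,0,0,0,0],[0,0.006,0,0,0,0],[0,0.005,0,0,0,0]]]'|egrep 'eef|forc'; for i in 1 2 ; do python3 -m jog '[[[0,0.004,0,0,0,0]]]'|egrep 'eef|forc'; done;  for i in 1 2 ; do python3 -m jog '[[[0,0.002,0,0,0,0]]]'|egrep 'eef|forc'; done
```

```text
eef_pos: [612.9, 26.3, 231.3]
force: [-0.3, -2.5, 2.8]
eef_pos: [613.3, 30.2, 231.3]
force: [-0.5, -2.6, 1.3]
eef_pos: [613.7, 34.0, 231.2]
force: [0.5, -3.7, 1.3]
eef_pos: [613.9, 36.0, 231.1]
force: [0.6, -3.4, -0.1]
eef_pos: [614.0, 37.8, 231.0]
force: [-0.7, -2.4, -1.6]
```

```bash
for i in 1 ; do python3 -m jog '[[[0,0.002,0,0,0,0]]]'|egrep 'eef|forc'; python3 -m jog '[[[0,0.0015,0,0,0,0]]]'|egrep 'eef|forc'; done
```

```text
eef_pos: [614.2, 39.8, 230.8]
force: [-0.5, -3.0, -2.5]
eef_pos: [614.3, 41.2, 230.9]
force: [-0.8, -5.5, -3.6]
```

```bash
python3 -m jog '[[[0,0.0015,0,0,0,0]]]'|egrep 'eef|forc'; python3 -m jog '[[[0,0,0,0,0,0],[0,0,0,0,0,0]]]'|egrep 'eef|forc'
```

```text
eef_pos: [614.4, 41.7, 230.8]
force: [-1.6, -10.7, -2.6]
eef_pos: [614.4, 41.7, 230.8]
force: [-0.6, -7.7, -3.7]
```

The force climbed to about 8-10 N at the stop after about 39 mm of travel, so the lever is over. I'll retract to the right, then up and back, and look.

```bash
python3 -m jog '[[[0,-0.012,0,0,0,0],[0,-0.015,0,0,0,0],[-0.04,-0.01,0,0,0,0],[-0.04,0,0,0,0,0],[0,0,-0.05,0,0,0],[0,-0.03,-0.05,0,-0.13,0],[0,-0.03,-0.05,0,-0.13,0],[0,0,-0.05,0,-0.13,0],[0,0,0,0,-0.134,0],[0,0,0,0,0,0]]]' 90; python3 - <<'E'
from h import *
print(ctrl.sense()["joints"])
for n,c in cams().items():
    x0,y0=(190,110) if n=="top" else (170,130)
    cv2.imwrite(f"pics/lev2_{n}.png",cv2.resize(c["image"][y0:y0+130,x0:x0+170,::-1],None,fx=4,fy=4,interpolation=3))
E
```

```text
time_s: 6.88
eef_pos: [406.7, -33.1, 292.2]
ee_rot: [0.865, 0.026, 0.499, -0.046]
force: [-0.3, -0.4, -0.1]
grip_width: 0.648
[-0.49179656 -0.2834742   2.05217289  0.24345656  0.89530372 -2.06264778]
```

View pics/lev2_scene.png

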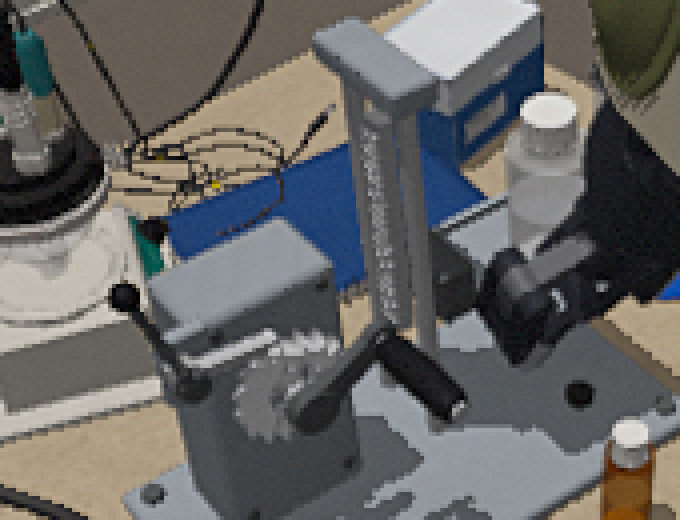

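View pics/lev2_top.png

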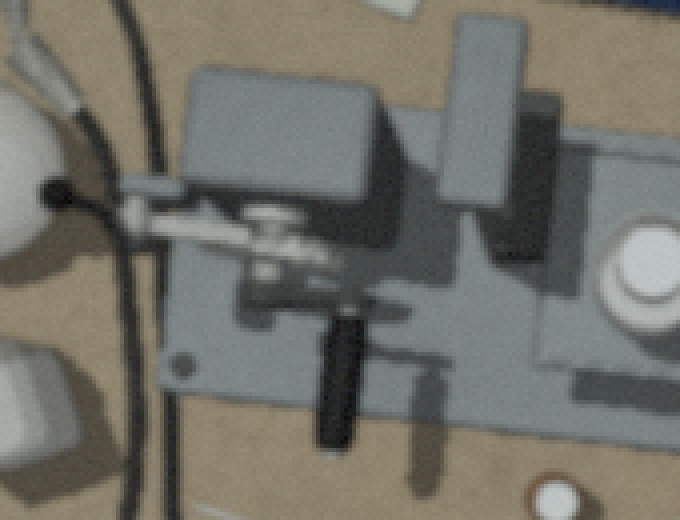

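The lever now leans left: the knob sits at crop (123,298) in the scene view and (57,193) in the top view. The stage and bottle are unchanged. Next I work out the approach to the grip.

```bash
cat >> h.py <<'E'
from scipy.spatial.transform import Rotation as Rot
def tool():
    s=ctrl.sense(); return s["eef_pos"],Rot.from_quat(s["ee_rot"],scalar_first=True).as_matrix(),s
def lift(P):
    d=np.asarray(P)-O; return np.array([d@xh,d@yh,d[2]])
E
python3 - <<'E'
from h import *
np.set_printoptions(precision=3,suppress=True)
p,M,s=tool();print(M, np.c_[xh,yh])
G=W(-84,37,152);T=G+11*M[:,0]
print("T",T,"cmd to T (tool)",M.T@(T-p))
E
```

```text
[[ 0.497  0.105  0.862]
 [-0.053  0.994 -0.091]
 [-0.866 -0.     0.5  ]] [[ 0.994  0.107]
 [-0.107  0.994]
 [ 0.     0.   ]]
T [541.897 -51.82  142.471] cmd to T (tool) [197.586  -4.216  41.779]
```

```bash
python3 -m jog '[[[0,-0.004,0.042,0,0,0],[0.05,0,0,0,0,0],[0.05,0,0,0,0,0],[0.04,0,0,0,0,0],[0,0,0,0,0,0],[0,0,0,0,0,0]]]'; python3 - <<'E'
from h import *
np.set_printoptions(precision=3,suppress=True)
p,M,s=tool();G=W(-84,37,152);print(M.T@(G+11*M[:,0]-p))
for n,c in cams().items():
    x0,y0=(210,120) if n=="top" else (190,130)
    cv2.imwrite(f"pics/gr_{n}.png",cv2.resize(c["image"][y0:y0+130,x0:x0+170,::-1],None,fx=4,fy=4,interpolation=3))
E
```

```text
time_s: 7.72
eef_pos: [513.7, -48.1, 192.8]
ee_rot: [0.865, 0.026, 0.499, -0.045]
force: [-0.1, -0.2, -0.3]
grip_width: 0.647
[57.822 -0.757 -0.602]
```

View pics/gr_scene.png

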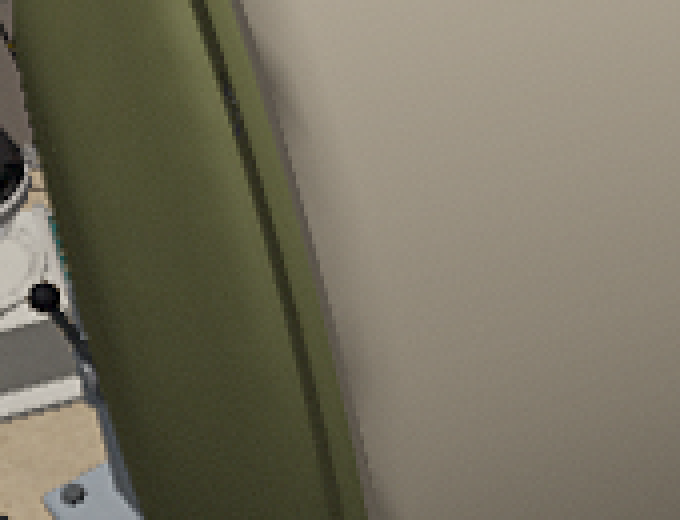

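View pics/gr_top.png

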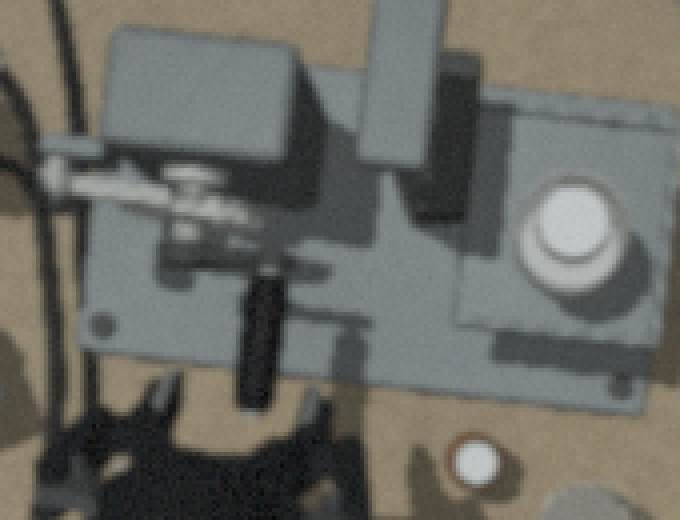

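The fingers straddle the grip line in the top view: tips at crop (165,395) and (315,405), grip at (257,345). Now advance and close.

```bash
python3 -m jog '[[[0.03,0,0,0,0,0],[0.026,-0.001,0,0,0,0],[0,0,0,0,0,0],[0,0,0,0,0,0]]]'; python3 - <<'E'
from h import *
c=vision.capture("top")
cv2.imwrite(f"pics/gr2_top.png",cv2.resize(c["image"][120:250,210:380,::-1],None,fx=4,fy=4,interpolation=3))
E
```

```text
time_s: 8.32
eef_pos: [541.0, -52.1, 144.8]
ee_rot: [0.865, 0.026, 0.498, -0.045]
force: [-0.7, -0.3, 0.6]
grip_width: 0.647
```

View pics/gr2_top.png

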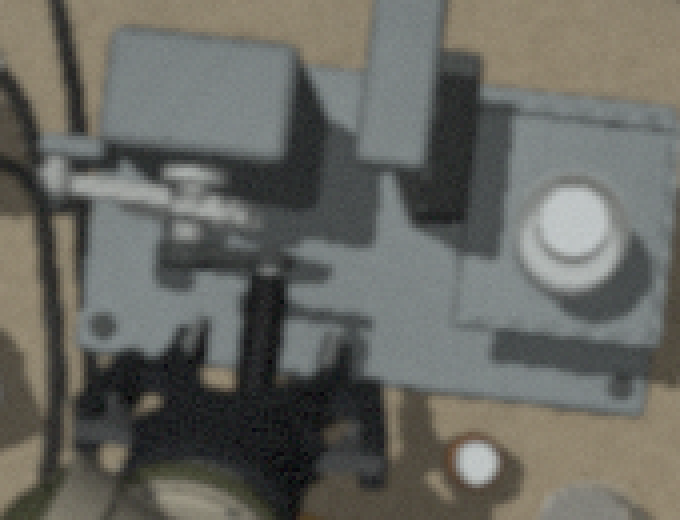

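Centred: fingers at crop 195 and 330, grip at 262. Now closing.

```bash
python3 -m jog '[[[0,0,0,0,0,0],[0,0,0,0,0,0],[0,0,0,0,0,0],[0,0,0,0,0,0],[0,0,0,0,0,0]]]' 255 45; python3 - <<'E'
from h import *
np.set_printoptions(precision=2,suppress=True)
p,M,s=tool();print(p,lift(p-11*M[:,0]),s["force"],M.T@s["force"],s["wrist_torque"])
E
```

```text
time_s: 9.0
eef_pos: [540.9, -51.7, 143.5]
ee_rot: [0.865, 0.026, 0.499, -0.045]
force: [-0.9, 4.3, 2.7]
grip_width: 0.218
[540.86 -51.67 143.48] [-85.06  37.03 153.  ] [-0.92  4.3   2.73] [-3.04  4.18  0.18] [ 0.75 -0.06  0.47]
```

```bash
cat > st.py <<'E'
from h import *
import sys
np.set_printoptions(precision=2,suppress=True)
p,M,s=tool();g=lift(p-11*M[:,0]);cy,cz=82.,130.5
u,v=cy-g[1],g[2]-cz;f=np.arctan2(v,u);r=np.hypot(u,v)
F=s["force"];fu,fv=-F@yh,F[2]
print("t %.2f x %.1f phi %.1f r %.1f | Ftan(ccw) %.1f Frad(out) %.1f Fax %.1f grip %.3f"%(s["time_s"],g[0],np.degrees(f)%360,r,-fu*np.sin(f)+fv*np.cos(f),fu*np.cos(f)+fv*np.sin(f),F@xh,s["grip_width"]))
if len(sys.argv)>2:
    # rows for a list of angles (deg), from a1 to a2 in n
    a=np.radians(np.linspace(float(sys.argv[1]),float(sys.argv[2]),int(sys.argv[3])+1))
    for i in range(len(a)-1):
        d=yh*-50*(np.cos(a[i+1])-np.cos(a[i]))+np.array([0,0,50*(np.sin(a[i+1])-np.sin(a[i]))])
        print("%.0f:"%np.degrees(a[i+1]),np.round(M.T@d/1000,4).tolist())
E
python3 st.py; python3 -m jog '[[[0.0027,-0.0015,-0.0016,0,0,0]]]'>/dev/null; python3 st.py; python3 -m jog '[[[0.0028,-0.0012,-0.0016,0,0,0]]]'>/dev/null; python3 st.py
```

```text
t 9.00 x -85.1 phi 26.6 r 50.3 | Ftan(ccw) 4.3 Frad(out) -2.5 Fax -1.4 grip 0.218
t 9.12 x -85.0 phi 23.0 r 50.3 | Ftan(ccw) 8.9 Frad(out) -3.8 Fax -2.8 grip 0.220
t 9.25 x -84.9 phi 19.1 r 50.4 | Ftan(ccw) 8.5 Frad(out) -4.2 Fax -4.3 grip 0.217
```

```bash
python3 -m jog '[[[0.0029,-0.001,-0.0017,0,0,0],[0.0014,-0.0004,-0.0008,0,0,0],[0,0,0,0,0,0]]]'>/dev/null; python3 st.py;python3 - <<'E'
from h import *
for n,c in cams().items():
    x0,y0=(210,120) if n=="top" else (190,130)
    cv2.imwrite(f"pics/pw_{n}.png",cv2.resize(c["image"][y0:y0+100,x0:x0+110,::-1],None,fx=6,fy=6,interpolation=3))
E
```

```text
t 9.62 x -84.9 phi 13.2 r 50.4 | Ftan(ccw) 7.7 Frad(out) -3.4 Fax -3.7 grip 0.223
```

View pics/pw_scene.png

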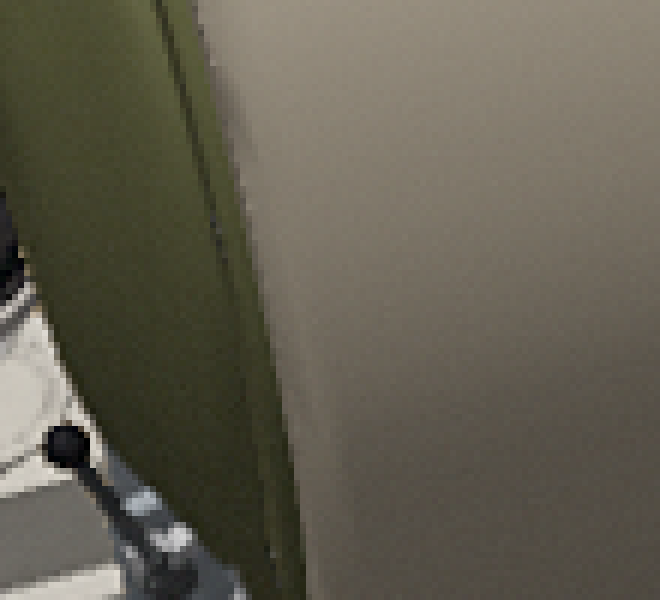

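View pics/pw_top.png

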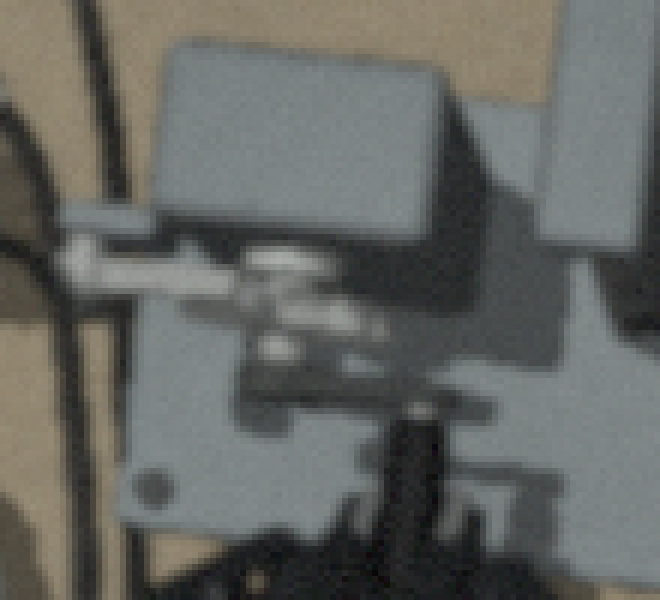

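The pawl bar is seen against the wheel in the top view (crop (230,275)) and looks lifted. I wind a little more, to about 22° in total, to be sure.

```bash
python3 st.py 13 5 2;  python3 -m jog '[[[0.003,-0.0006,-0.0017,0,0,0],[0.003,-0.0003,-0.0017,0,0,0],[0,0,0,0,0,0]]]'>/dev/null; python3 st.py;python3 - <<'E'
from h import *
c=vision.capture("top")
cv2.imwrite(f"pics/pw2_top.png",cv2.resize(c["image"][120:220,210:320,::-1],None,fx=6,fy=6,interpolation=3))
E
```

```text
t 9.72 x -84.9 phi 13.2 r 50.4 | Ftan(ccw) 7.7 Frad(out) -3.4 Fax -3.2 grip 0.222
9: [0.003, -0.0007, -0.0017]
5: [0.003, -0.0004, -0.0017]
t 10.10 x -84.8 phi 5.2 r 50.5 | Ftan(ccw) 6.9 Frad(out) -3.0 Fax -5.2 grip 0.221
```

View pics/pw2_top.png

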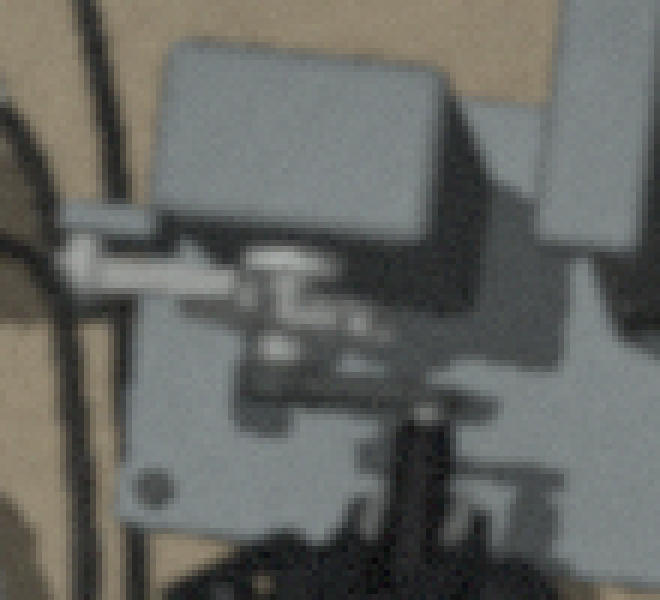

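Between 13° and 5° the pawl bar stayed put while the wheel turned under it, and the hand carries a steady 7-8 N, so the pawl is clear. Now lowering slowly.

```bash
python3 st.py 5 305 60
```

```text
t 10.15 x -84.8 phi 5.2 r 50.5 | Ftan(ccw) 6.8 Frad(out) -3.3 Fax -4.3 grip 0.218
10: [-0.0037, 0.0006, 0.0022]
15: [-0.0037, 0.0009, 0.0021]
20: [-0.0036, 0.0013, 0.0021]
25: [-0.0035, 0.0017, 0.002]
30: [-0.0033, 0.002, 0.0019]
35: [-0.0032, 0.0023, 0.0018]
40: [-0.003, 0.0027, 0.0017]
45: [-0.0028, 0.0029, 0.0016]
50: [-0.0025, 0.0032, 0.0015]
55: [-0.0023, 0.0035, 0.0013]
60: [-0.002, 0.0037, 0.0012]
65: [-0.0017, 0.0039, 0.001]
70: [-0.0014, 0.004, 0.0008]
75: [-0.0011, 0.0042, 0.0007]
80: [-0.0008, 0.0043, 0.0005]
85: [-0.0005, 0.0043, 0.0003]
90: [-0.0002, 0.0044, 0.0001]
95: [0.0002, 0.0044, -0.0001]
100: [0.0005, 0.0043, -0.0003]
105: [0.0008, 0.0043, -0.0005]
110: [0.0011, 0.0042, -0.0006]
115: [0.0014, 0.004, -0.0008]
120: [0.0017, 0.0039, -0.001]
125: [0.002, 0.0037, -0.0012]
130: [0.0023, 0.0035, -0.0013]
135: [0.0026, 0.0032, -0.0015]
140: [0.0028, 0.0029, -0.0016]
145: [0.003, 0.0027, -0.0017]
150: [0.0032, 0.0023, -0.0018]
155: [0.0034, 0.002, -0.0019]
160: [0.0035, 0.0017, -0.002]
165: [0.0036, 0.0013, -0.0021]
170: [0.0037, 0.0009, -0.0021]
175: [0.0037, 0.0006, -0.0022]
180: [0.0038, 0.0002, -0.0022]
185: [0.0038, -0.0002, -0.0022]
190: [0.0037, -0.0006, -0.0022]
195: [0.0037, -0.0009, -0.0021]
200: [0.0036, -0.0013, -0.0021]
205: [0.0035, -0.0017, -0.002]
210: [0.0033, -0.002, -0.0019]
215: [0.0032, -0.0023, -0.0018]
220: [0.003, -0.0027, -0.0017]
225: [0.0028, -0.0029, -0.0016]
230: [0.0025, -0.0032, -0.0015]
235: [0.0023, -0.0035, -0.0013]
240: [0.002, -0.0037, -0.0012]
245: [0.0017, -0.0039, -0.001]
250: [0.0014, -0.004, -0.0008]
255: [0.0011, -0.0042, -0.0007]
260: [0.0008, -0.0043, -0.0005]
265: [0.0005, -0.0043, -0.0003]
270: [0.0002, -0.0044, -0.0001]
275: [-0.0002, -0.0044, 0.0001]
280: [-0.0005, -0.0043, 0.0003]
285: [-0.0008, -0.0043, 0.0005]
290: [-0.0011, -0.0042, 0.0006]
295: [-0.0014, -0.004, 0.0008]
300: [-0.0017, -0.0039, 0.001]
305: [-0.002, -0.0037, 0.0012]
```

```bash
python3 -m jog '[[[-0.0037,0.0006,0.0022,0,0,0],[-0.0037,0.0009,0.0021,0,0,0]]]'>/dev/null; python3 st.py; python3 -m jog '[[[-0.0036,0.0013,0.0021,0,0,0],[-0.0035,0.0017,0.002,0,0,0]]]'>/dev/null; python3 st.py;  python3 -m jog '[[[-0.0033,0.002,0.0019,0,0,0],[-0.0032,0.0023,0.0018,0,0,0]]]'>/dev/null; python3 st.py
```

```text
t 10.40 x -84.9 phi 15.2 r 50.4 | Ftan(ccw) 7.8 Frad(out) -4.4 Fax -3.1 grip 0.218
t 10.65 x -85.0 phi 25.2 r 50.2 | Ftan(ccw) 7.3 Frad(out) -2.9 Fax -2.4 grip 0.216
t 10.90 x -85.1 phi 35.0 r 50.1 | Ftan(ccw) 7.6 Frad(out) -2.2 Fax -2.5 grip 0.221
```

Past the starting angle the load is still about 7.5 N in the hand, which confirms the pawl is clear. I continue.

```bash
python3 -m jog '[[[-0.003,0.0027,0.0017,0,0,0],[-0.0028,0.0029,0.0016,0,0,0],[-0.0025,0.0032,0.0015,0,0,0],[-0.0023,0.0035,0.0013,0,0,0]]]'>/dev/null; python3 st.py; python3 -m jog '[[[-0.002,0.0037,0.0012,0,0,0],[-0.0017,0.0039,0.001,0,0,0],[-0.0014,0.004,0.0008,0,0,0],[-0.0011,0.0042,0.0007,0,0,0]]]'>/dev/null; python3 st.py; python3 -m jog '[[[-0.0008,0.0043,0.0005,0,0,0],[-0.0005,0.0043,0.0003,0,0,0],[-0.0002,0.0044,0.0001,0,0,0]]]' >/dev/null; python3 st.py
```

```text
t 11.40 x -85.3 phi 55.0 r 49.8 | Ftan(ccw) 8.0 Frad(out) -0.0 Fax -3.9 grip 0.217
t 11.90 x -85.4 phi 75.2 r 49.6 | Ftan(ccw) 7.4 Frad(out) 3.2 Fax -5.2 grip 0.221
t 12.28 x -85.6 phi 90.6 r 49.4 | Ftan(ccw) 7.7 Frad(out) 4.2 Fax -5.2 grip 0.214
```

```bash
python3 - <<'E'
from h import *
c=vision.capture("top");print(np.round(ctrl.sense()["joints"],2))
cv2.imwrite(f"pics/mid_top.png",cv2.resize(c["image"][100:260,200:420,::-1],None,fx=3.5,fy=3.5,interpolation=3))
E
```

```text
[-0.26  0.21  1.93  0.17  0.49 -1.86]
```

View pics/mid_top.png

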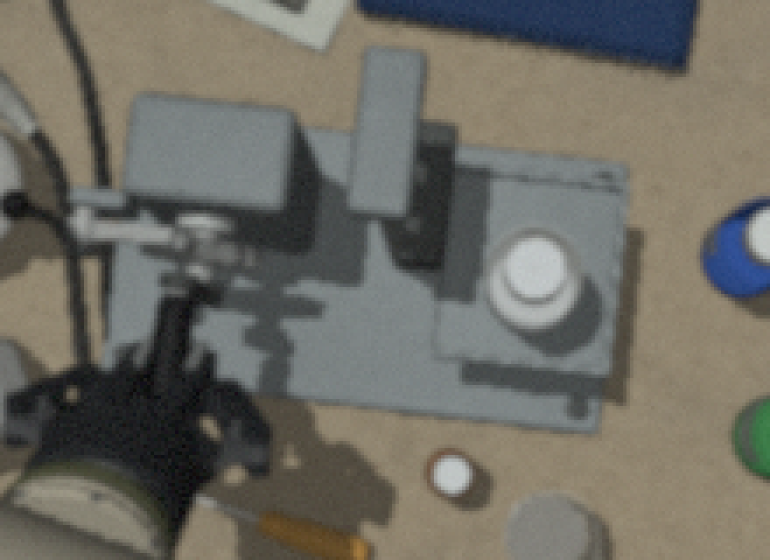

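The top view shows the grip at top of circle, the bottle upright at (537,265) and the bystanders untouched. I continue.

```bash
python3 -m jog '[[[0.0002,0.0044,-0.0001,0,0,0],[0.0005,0.0043,-0.0003,0,0,0],[0.0008,0.0043,-0.0005,0,0,0]]]'>/dev/null; python3 st.py; python3 -m jog '[[[0.0011,0.0042,-0.0006,0,0,0],[0.0014,0.004,-0.0008,0,0,0],[0.0017,0.0039,-0.001,0,0,0]]]'>/dev/null; python3 st.py; python3 -m jog '[[[0.002,0.0037,-0.0012,0,0,0],[0.0023,0.0035,-0.0013,0,0,0],[0.0026,0.0032,-0.0015,0,0,0]]]' >/dev/null; python3 st.py
```

```text
t 12.70 x -85.8 phi 106.1 r 49.4 | Ftan(ccw) 8.4 Frad(out) 4.5 Fax -3.5 grip 0.215
t 13.07 x -85.9 phi 121.4 r 49.5 | Ftan(ccw) 9.1 Frad(out) 4.5 Fax -1.7 grip 0.218
t 13.45 x -86.0 phi 136.8 r 49.5 | Ftan(ccw) 8.3 Frad(out) 4.3 Fax 0.5 grip 0.219
```

```bash
python3 -m jog '[[[0.0028,0.0029,-0.0016,0,0,0],[0.003,0.0027,-0.0017,0,0,0],[0.0032,0.0023,-0.0018,0,0,0]]]'>/dev/null; python3 st.py; python3 -m jog '[[[0.0034,0.002,-0.0019,0,0,0],[0.0035,0.0017,-0.002,0,0,0],[0.0036,0.0013,-0.0021,0,0,0]]]'>/dev/null; python3 st.py; python3 -m jog '[[[0.0037,0.0009,-0.0021,0,0,0],[0.0037,0.0006,-0.0022,0,0,0],[0.0038,0.0002,-0.0022,0,0,0]]]' >/dev/null; python3 st.py;python3 -c "
from rig import ctrl;print(ctrl.sense()['joints'].round(2))"
```

```text
t 13.82 x -86.1 phi 152.1 r 49.5 | Ftan(ccw) 9.9 Frad(out) 4.1 Fax 1.5 grip 0.218
t 14.20 x -86.2 phi 167.4 r 49.6 | Ftan(ccw) 9.0 Frad(out) 3.1 Fax 3.1 grip 0.218
t 14.57 x -86.0 phi 182.0 r 49.7 | Ftan(ccw) 9.4 Frad(out) 2.5 Fax -1.7 grip 0.216
[-0.14  0.31  1.95  0.06  0.35 -1.66]
```

```bash
python3 -m jog '[[[0.0038,-0.0002,-0.0022,0,0,0],[0.0037,-0.0006,-0.0022,0,0,0],[0.0037,-0.0009,-0.0021,0,0,0]]]'>/dev/null; python3 st.py; python3 -m jog '[[[0.0036,-0.0013,-0.0021,0,0,0],[0.0035,-0.0017,-0.002,0,0,0],[0.0033,-0.002,-0.0019,0,0,0]]]'>/dev/null; python3 st.py; python3 -m jog '[[[0.0032,-0.0023,-0.0018,0,0,0],[0.003,-0.0027,-0.0017,0,0,0],[0.0028,-0.0029,-0.0016,0,0,0]]]' >/dev/null; python3 st.py;python3 -c "
from rig import ctrl;print(ctrl.sense()['joints'].round(2))"
```

```text
t 14.95 x -85.8 phi 196.7 r 49.9 | Ftan(ccw) 9.3 Frad(out) 3.5 Fax -5.1 grip 0.216
t 15.32 x -85.7 phi 211.7 r 50.0 | Ftan(ccw) 8.4 Frad(out) 2.0 Fax -6.2 grip 0.223
t 15.70 x -85.6 phi 226.7 r 50.1 | Ftan(ccw) 8.3 Frad(out) 2.3 Fax -7.6 grip 0.218
[-0.18  0.38  1.99  0.15  0.26 -1.78]
```

```bash
python3 -m jog '[[[0.0025,-0.0032,-0.0015,0,0,0],[0.0023,-0.0035,-0.0013,0,0,0],[0.002,-0.0037,-0.0012,0,0,0]]]'>/dev/null; python3 st.py; python3 -m jog '[[[0.0017,-0.0039,-0.001,0,0,0],[0.0014,-0.004,-0.0008,0,0,0],[0.0011,-0.0042,-0.0007,0,0,0]]]'>/dev/null; python3 st.py; python3 -m jog '[[[0.0008,-0.0043,-0.0005,0,0,0],[0.0005,-0.0043,-0.0003,0,0,0]]]' >/dev/null; python3 st.py 264 340 38;python3 -c "
from rig import ctrl;print(ctrl.sense()['joints'].round(2))"
```

```text
t 16.07 x -85.4 phi 241.8 r 50.2 | Ftan(ccw) 9.4 Frad(out) 2.6 Fax -8.1 grip 0.215
t 16.45 x -85.3 phi 256.8 r 50.2 | Ftan(ccw) 8.5 Frad(out) 3.5 Fax -8.6 grip 0.218
t 16.70 x -85.2 phi 266.9 r 50.3 | Ftan(ccw) 8.2 Frad(out) 4.1 Fax -10.1 grip 0.215
266: [0.0001, -0.0017, -0.0001]
268: [0.0001, -0.0017, -0.0]
270: [0.0, -0.0017, -0.0]
272: [-0.0, -0.0017, 0.0]
274: [-0.0001, -0.0017, 0.0]
276: [-0.0001, -0.0017, 0.0001]
278: [-0.0002, -0.0017, 0.0001]
280: [-0.0002, -0.0017, 0.0001]
282: [-0.0003, -0.0017, 0.0002]
284: [-0.0003, -0.0017, 0.0002]
286: [-0.0004, -0.0017, 0.0002]
288: [-0.0004, -0.0017, 0.0003]
290: [-0.0005, -0.0017, 0.0003]
292: [-0.0005, -0.0016, 0.0003]
294: [-0.0006, -0.0016, 0.0003]
296: [-0.0006, -0.0016, 0.0004]
298: [-0.0007, -0.0016, 0.0004]
300: [-0.0007, -0.0015, 0.0004]
302: [-0.0008, -0.0015, 0.0004]
304: [-0.0008, -0.0015, 0.0005]
306: [-0.0009, -0.0014, 0.0005]
308: [-0.0009, -0.0014, 0.0005]
310: [-0.001, -0.0014, 0.0005]
312: [-0.001, -0.0013, 0.0006]
314: [-0.001, -0.0013, 0.0006]
316: [-0.0011, -0.0012, 0.0006]
318: [-0.0011, -0.0012, 0.0006]
320: [-0.0011, -0.0011, 0.0007]
322: [-0.0012, -0.0011, 0.0007]
324: [-0.0012, -0.0011, 0.0007]
326: [-0.0012, -0.001, 0.0007]
328: [-0.0013, -0.001, 0.0007]
330: [-0.0013, -0.0009, 0.0007]
332: [-0.0013, -0.0008, 0.0008]
334: [-0.0013, -0.0008, 0.0008]
336: [-0.0014, -0.0007, 0.0008]
338: [-0.0014, -0.0007, 0.0008]
340: [-0.0014, -0.0006, 0.0008]
[-0.26  0.4   2.01  0.34  0.23 -2.03]
```

```bash
python3 -m jog '[[[-0.0001,-0.0026,-0.0003,0,0,0],[-0.0003,-0.0026,-0.0002,0,0,0],[-0.0003,-0.0026,-0.0001,0,0,0]]]'>/dev/null; python3 st.py; python3 -m jog '[[[-0.0003,-0.0026,0.0002,0,0,0],[-0.0004,-0.0026,0.0002,0,0,0]]]'>/dev/null; python3 st.py; for i in 1; do python3 -m jog '[[[-0.0004,-0.0017,0.0002,0,0,0]]]' >/dev/null; python3 st.py;python3 -m jog '[[[-0.0004,-0.0017,0.0003,0,0,0]]]' >/dev/null; python3 st.py; done
```

```text
t 17.07 x -85.5 phi 276.2 r 49.8 | Ftan(ccw) 7.3 Frad(out) 7.4 Fax -6.0 grip 0.212
t 17.32 x -85.4 phi 282.4 r 49.8 | Ftan(ccw) 8.5 Frad(out) 6.9 Fax -6.9 grip 0.220
t 17.45 x -85.4 phi 284.6 r 49.7 | Ftan(ccw) 8.7 Frad(out) 7.3 Fax -6.3 grip 0.219
t 17.57 x -85.4 phi 286.6 r 49.7 | Ftan(ccw) 8.1 Frad(out) 8.3 Fax -7.9 grip 0.220
```

```bash
python3 -m jog '[[[-0.0003,-0.0017,0.0002,0,0,0]]]'>/dev/null; python3 st.py; python3 -m jog '[[[-0.0003,-0.0017,0.0002,0,0,0]]]'>/dev/null; python3 st.py; python3 -m jog '[[[-0.0004,-0.0016,0.0002,0,0,0]]]' >/dev/null; python3 st.py;python3 -m jog '[[[-0.0005,-0.0016,0.0003,0,0,0]]]' >/dev/null; python3 st.py
```

```text
t 17.70 x -85.3 phi 288.6 r 49.8 | Ftan(ccw) 8.6 Frad(out) 7.9 Fax -7.3 grip 0.218
t 17.82 x -85.2 phi 290.7 r 50.0 | Ftan(ccw) 8.9 Frad(out) 6.9 Fax -8.2 grip 0.219
t 17.95 x -85.2 phi 292.6 r 50.1 | Ftan(ccw) 7.1 Frad(out) 5.5 Fax -9.0 grip 0.217
t 18.07 x -85.2 phi 294.1 r 50.0 | Ftan(ccw) -0.1 Frad(out) 4.7 Fax -6.0 grip 0.219
```

At about 294° the tangential load fell to 0. That is 4.66 rad × 16 = 74.6 mm of descent, which fits the pads. Hold and read.

```bash
for i in 1 2 3; do python3 -m jog '[[[0,0,0,0,0,0]]]'>/dev/null; python3 st.py;done
```

```text
t 18.20 x -85.3 phi 293.9 r 50.0 | Ftan(ccw) 2.7 Frad(out) 5.8 Fax -5.8 grip 0.219
t 18.32 x -85.3 phi 293.8 r 50.0 | Ftan(ccw) 3.6 Frad(out) 6.3 Fax -7.1 grip 0.214
t 18.45 x -85.2 phi 293.8 r 50.0 | Ftan(ccw) 1.8 Frad(out) 5.1 Fax -7.1 grip 0.217
```

```bash
python3 -m jog '[[[-0.0001,-0.0003,0.0001,0,0,0]]]'>/dev/null; python3 st.py; for i in 1 2 3; do python3 -m jog '[[[0,0,0,0,0,0]]]'>/dev/null; python3 st.py;done
```

```text
t 18.57 x -85.3 phi 294.1 r 49.9 | Ftan(ccw) 1.7 Frad(out) 5.0 Fax -6.8 grip 0.219
t 18.70 x -85.3 phi 294.0 r 49.9 | Ftan(ccw) 1.1 Frad(out) 5.8 Fax -5.8 grip 0.220
t 18.82 x -85.3 phi 294.0 r 50.0 | Ftan(ccw) 1.6 Frad(out) 5.5 Fax -6.7 grip 0.218
t 18.95 x -85.3 phi 294.0 r 50.0 | Ftan(ccw) 1.7 Frad(out) 5.5 Fax -5.8 grip 0.215
```

```bash
python3 -m jog '[[[-0.0001,-0.0003,0.0001,0,0,0],[0,0,0,0,0,0]]]'>/dev/null; python3 st.py; for i in 1 2; do python3 -m jog '[[[-0.0001,-0.0002,0,0,0,0],[0,0,0,0,0,0]]]'>/dev/null; python3 st.py;done; python3 - <<'E'
from h import *
for n,c in cams().items():
    x0,y0=(200,110) if n=="top" else (200,120)
    cv2.imwrite(f"pics/end_{n}.png",cv2.resize(c["image"][y0:y0+150,x0:x0+200,::-1],None,fx=4,fy=4,interpolation=3))
E
```

```text
t 19.20 x -85.3 phi 294.2 r 49.9 | Ftan(ccw) -0.4 Frad(out) 5.9 Fax -5.1 grip 0.220
t 19.45 x -85.3 phi 294.4 r 49.9 | Ftan(ccw) -0.8 Frad(out) 5.4 Fax -4.9 grip 0.218
t 19.70 x -85.4 phi 294.4 r 49.8 | Ftan(ccw) -1.5 Frad(out) 5.5 Fax -3.7 grip 0.218
```

View pics/end_top.png

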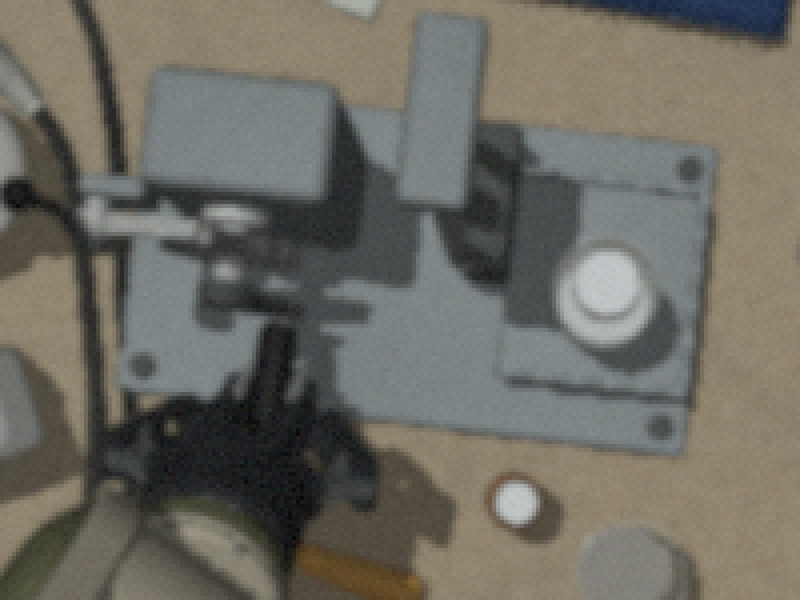

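View pics/end_scene.png

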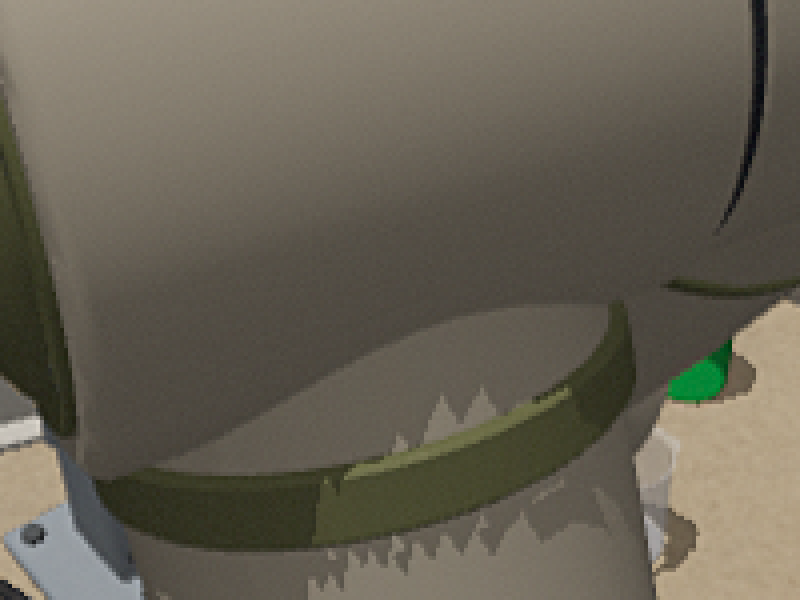

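Stage down and bottle standing at top-crop (607,285). The crank load has gone through zero to slightly negative, about -1 N. Release and retract along the tool axis.

```bash
python3 -m jog '[[[0,0,0,0,0,0],[0,0,0,0,0,0],[0,0,0,0,0,0],[0,0,0,0,0,0]]]' 100; python3 st.py; python3 -m jog '[[[-0.015,0,0,0,0,0],[-0.03,0,0,0,0,0],[-0.04,0,0,0,0,0],[-0.04,0,0,0,0,0]]]'; python3 -m jog '[[[-0.04,0,-0.02,0,0,0],[-0.04,-0.02,-0.05,0,0,0],[0,-0.04,-0.04,0,0,0],[0,-0.05,0,0,0,0],[0,-0.05,0,0,0,0],[0,-0.05,0,0,0,0],[0,0,0,0,0,0]]]'; python3 - <<'E'
from h import *
print(ctrl.sense()["joints"].round(2))
for n,c in cams().items():
    x0,y0=(200,110) if n=="top" else (200,130)
    cv2.imwrite(f"pics/fin_{n}.png",cv2.resize(c["image"][y0:y0+150,x0:x0+200,::-1],None,fx=4,fy=4,interpolation=3))
E
```

```text
time_s: 20.3
eef_pos: [543.0, -26.9, 75.4]
ee_rot: [0.865, 0.026, 0.499, -0.045]
force: [0.1, -0.1, 0.2]
grip_width: 0.608
t 20.30 x -85.5 phi 293.8 r 49.8 | Ftan(ccw) 0.1 Frad(out) -0.1 Fax 0.1 grip 0.608
time_s: 20.8
eef_pos: [479.9, -20.2, 184.4]
ee_rot: [0.865, 0.026, 0.499, -0.045]
force: [1.5, -0.1, 0.5]
grip_width: 0.607
time_s: 21.68
eef_pos: [342.0, -207.1, 206.3]
ee_rot: [0.861, 0.029, 0.505, -0.051]
force: [-0.3, 0.3, -0.3]
grip_width: 0.61
[-1.12 -0.16  2.19  0.55  0.89 -2.88]
```

View pics/fin_top.png

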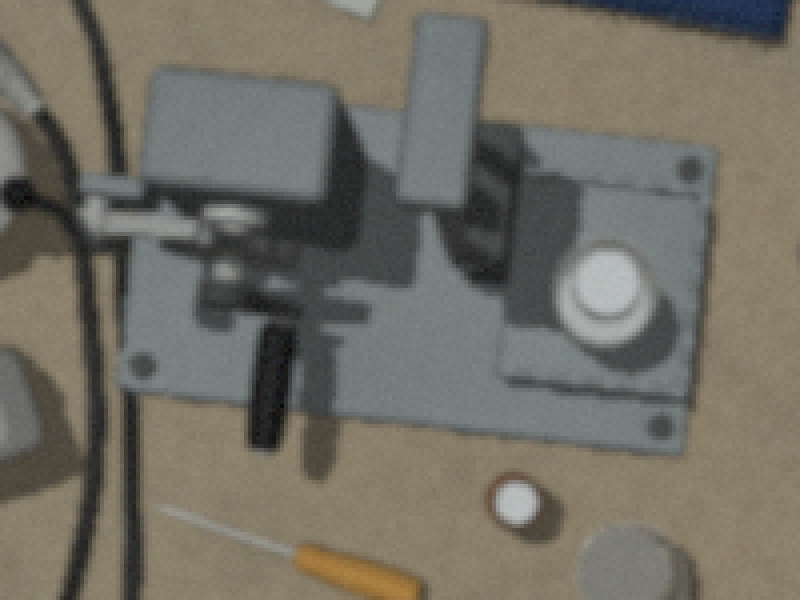

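View pics/fin_scene.png

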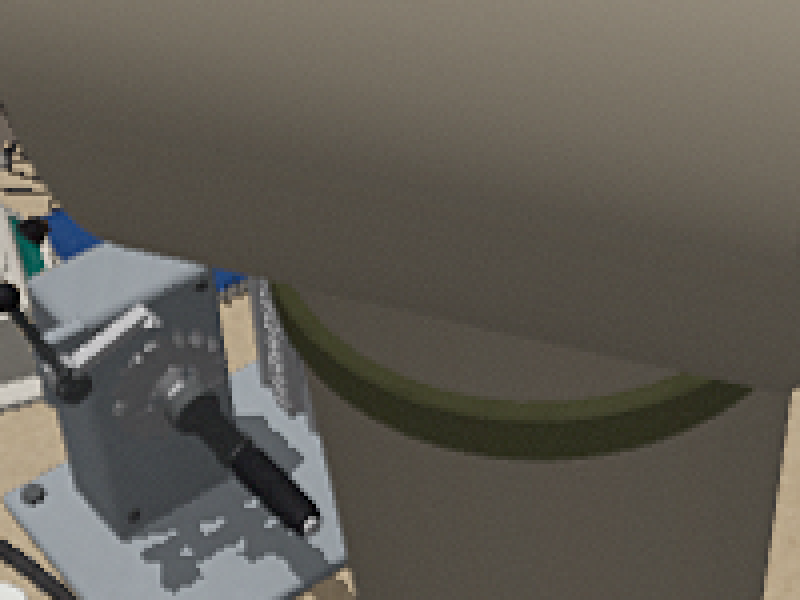

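The lift is in the right state: pawl lifted clear of the wheel, lever left, stage down, bottle upright, bystanders in place. Joint 6 has come up to its range end, so I back off from it and check once more before handing in.

```bash
python3 -m jog '[[[-0.02,0.05,0,0,0,0],[-0.02,0.05,0,0,0,0],[0,0,0,0,0,0],[0,0,0,0,0,0]]]'; python3 - <<'E'
from h import *
s=ctrl.sense();print(s["joints"].round(3),abs(s["dq"]).max())
c=vision.capture("top")
a=cv2.imread("pics/fin_top.png");b=cv2.resize(c["image"][110:260,200:400,::-1],None,fx=4,fy=4,interpolation=3)
print("stage/bottle region change",cv2.absdiff(a,b)[150:450,490:720].mean())
t=c;print("bottle cap", plane(t,(200+607/4,110+282/4),114.6+39.4), "dropper",plane(t,(200+517/4,110+501/4),78))
E
python3 -c "
from rig import workorder;print(workorder.finish_job())"
```

```text
time_s: 22.28
eef_pos: [334.1, -102.2, 240.6]
ee_rot: [0.861, 0.028, 0.505, -0.049]
force: [-0.0, -0.7, 0.4]
grip_width: 0.606
[-0.917 -0.397  2.254  0.441  0.962 -2.571] 0.030075980979710686
stage/bottle region change 2.2346666666666666
bottle cap [ 590.60750802 -192.98789994  154.        ] dropper [ 489.09882746 -152.05657521   78.        ]
the job is handed in; nothing more can be done
None
```

The stage is down on its two pads with the bottle still standing on it, and I handed the job in at about 22 s. The system gave no verdict. One joint touched the end of its range while I was moving away.

- **Lever:** I pushed the pawl lever about 39 mm to its stop. It stayed over to the left in the last pictures.
- **Winding up:** I gripped the crank and wound it up about 22° in total. The pawl looked clear of the wheel, and about 7–8 N was in the hand. That load stayed in the hand after I passed the starting angle, so the pawl was no longer holding.
- **Lowering:** I let the crank back at 5° per row or less, which is about 11 mm/s at the stage. The hand load fell from about 8.5 N to about 0 after 4.66 rad, which is about 74.6 mm of travel. I eased on until it read about -1 N, held it for over a second, then let go.

**Last checks:** After release the crank had not moved and the grip force was zero. The top view showed the stage down and the bottle upright and unmoved, and the dropper's measured position within 2 mm of where it started. I judged the cup and screwdriver by eye only; they look in place.

**What disagreed or could not be checked:**
- Joint 6 read -2.88, the end of its range, while I was moving clear. I backed it off to -2.57 before handing in.
- The arm blocked the scene camera for most of the work, so I judged the settling from the crank force and the top view, not from seeing the pads.

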